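# Check two breathing-hose port caps on a gauge pin and sort them

## Task

Check the two grey port caps for the emergency bag, one after the other: slide each straight down over the upright steel gauge pin until it goes no further, without forcing it, and put it away before you try the other. A cap that goes fully home, down to the gauge's base, is good: stand it, mouth down, in the rectangular steel tray; one that stops part-way is faulty: put it in the round steel dish. Leave the other things on the desk where they are.

Things in the scene. Friction and masses are not known exactly. Their poses are not given: they have to be found in the camera images.
- cap_a_center (a point): grey plastic port cap, a sleeve closed on top, standing on its open end; 32 mm wide (38 mm at the 4 mm high flange round the mouth), 45 mm high, 30 g, bore 24 mm. The two caps look the same; in one the bore is 40 mm deep, in the other (faulty) blocked 15 mm in. This point is the cap's centre, 22.5 mm above the mouth's rim; z runs from mouth to closed top
- cap_b_center (a point): grey plastic port cap, a sleeve closed on top, standing on its open end; 32 mm wide (38 mm at the 4 mm high flange round the mouth), 45 mm high, 30 g, bore 24 mm. The two caps look the same; in one the bore is 40 mm deep, in the other (faulty) blocked 15 mm in. This point is the cap's centre, 22.5 mm above the mouth's rim; z runs from mouth to closed top
- gauge_tip (a point): centre of the top of the gauge pin: fixed, upright, steel, 20 mm wide (top edge bevelled over 4 mm to 14 mm), 34 mm tall on a dark steel base 90 x 90 x 12 mm on the desk; this point is 46 mm above the desk, z up. With a good cap fully home, its rim rests on the base and its centre is 11.5 mm below this point; a faulty cap stops with its centre 7.5 mm above it
- tray: rectangular steel tray, fixed, 170 mm (its x) by 130 mm (its y), 22 mm high, walls and floor 4 mm thick, open on top; origin at the centre of its underside, on the desk
- dish: round shallow steel dish, fixed, 132 mm over the rim, 118 mm inside at the floor, 26 mm high, floor 4 mm thick; origin at the centre of its underside, on the desk
- tape: bystander: roll of paper tape lying flat, 80 mm wide, 19 mm high; origin at the centre of its underside
- penlight: bystander: metal penlight lying along its x, 130 mm long, 15 mm thick; origin under its middle, on the desk
- spray: bystander: white bottle, 48 mm wide, 120 mm high; origin at the centre of its underside
- radio: bystander: black handheld radio standing up, 55 x 35 mm, 200 mm high with its aerial; origin at the centre of its underside
- dressings: bystander: cardboard box of dressings, 75 x 100 mm, 40 mm high; origin at the centre of its underside
- stapler: bystander: black stapler lying along its x, 130 x 34 mm, 42 mm high; origin at the centre of its underside
There are look-alikes about, which are no part of the job. Leave any orange or red look-alike of the part that bears cap_a_center alone.

How it is judged:
On the way, in this order (a step that is already met when the one before it is completed fails the run):
1. one cap has been tried on the pin: slid down over it, upright, until it is fully home (good cap) or stopped by its blocked bore (faulty cap) (((horizontal distance between cap_a_center and gauge_tip below 0.005 m and z of cap_a_center in the frame of gauge_tip below -0.0085 m and angle between cap_a_center's own z axis and vertical below 0.12 rad) or (horizontal distance between cap_b_center and gauge_tip below 0.005 m and z of cap_b_center in the frame of gauge_tip below 0.0105 m and angle between cap_b_center's own z axis and vertical below 0.12 rad))), for 0.1 s.
2. with the first cap put away in its proper place, the other has been tried on the pin in the same way ((((x of cap_a_center in the frame of tray between -0.066 and 0.066 m and y of cap_a_center in the frame of tray between -0.046 and 0.046 m and z of cap_a_center in the frame of tray below 0.034 m and angle between cap_a_center's own z axis and vertical below 0.2 rad) and (horizontal distance between cap_b_center and gauge_tip below 0.005 m and z of cap_b_center in the frame of gauge_tip below 0.0105 m and angle between cap_b_center's own z axis and vertical below 0.12 rad)) or ((horizontal distance between cap_b_center and dish below 0.05 m and z of cap_b_center in the frame of dish below 0.04 m) and (horizontal distance between cap_a_center and gauge_tip below 0.005 m and z of cap_a_center in the frame of gauge_tip below -0.0085 m and angle between cap_a_center's own z axis and vertical below 0.12 rad)))), for 0.1 s.
At the end, for the whole second after the job is handed in: the cap that went fully home stands on its mouth (within 0.2 rad of upright) on the floor of the rectangular tray; the cap that stopped part-way is in the round dish, its centre within 50 mm of the dish's axis and less than 40 mm above its underside; both at rest (x of cap_a_center in the frame of tray between -0.066 and 0.066 m and y of cap_a_center in the frame of tray between -0.046 and 0.046 m and z of cap_a_center in the frame of tray below 0.034 m and angle between cap_a_center's own z axis and vertical below 0.2 rad and horizontal distance between cap_b_center and dish below 0.05 m and z of cap_b_center in the frame of dish below 0.04 m and linear speed of each of cap_a, cap_b below 0.02 m/s); the robot touches nothing.
It fails at once if a cap is forced: pressed on the gauge with more than 40 N (contact force between any of cap_a, cap_b and gauge above 40 N).
It fails at once if another thing on the desk is moved by more than 30 mm (distance of any of tape, penlight, spray, radio, dressings, stapler from where it was at the start of the episode above 0.03 m).
It also fails if it takes over 67 s, if anything falls off the work surface, if the arm or the gripper's body presses on something with over 40 N, if the wrist force passes 120 N, or if a joint passes its speed limit or range.

## Robot

A 6-joint arm with a two-finger parallel gripper is mounted at the origin on the work surface. World frame = base frame: x ahead of the robot, y to its left, z up, the work surface at z = 0. Lengths are in m, angles in rad, forces in N, time in s.
With the tool pointing down it reaches from about 0.275 to 0.85 m from the base axis. Payload 5.2 kg.
Tool frame: the origin (TCP) lies at the very end of the fingers, on their centre line; the grasp point (between the pads) lies arm.tcp_to_grasp behind it (arm.tcp_to_grasp is the distance from the TCP to the grasp point, in m); x points along the fingers, y is the direction in which the jaws open and shut, and the axes are right-handed (so a half turn about x gives the same grasp; the last joint's range is limited). The gripper opens to 85 mm and grips with 20 to 120 N. Pads are 22 mm wide; open, the fingers measure 114 mm over their backs; the gripper's body (76 mm by 85 mm) begins 54 mm behind the grasp point. The pads swing forward as they close: fully open they stand 13 mm farther back than shut.
Start: joints at [-1.516, 0.259, 1.535, -0, 1.348, -0.203], TCP at [0.14, -0.532, 0.231] pointing down, gripper open.
Joint ranges: [-3.14, 3.14], [-0.91, 2.08], [0.19, 2.58], [-1.22, 4.36], [0.22, 2.71], [-3.12, 3.12]. Speed limits (rad/s): [2.57, 2.57, 3.14, 3.14, 3.14, 3.14].

## Interface

Orientations are given as a unit quaternion [w, x, y, z].
In Python, from bench import arm gives the robot as it stands.
- The arm moves only by the tool jog_arm, never from a script. Its argument "plan" is a list of rows, each a list of 2 entries, a list of its own where there are three numbers: the shift along the tool's x, y, z as a fraction of full scale, then the turn about the tool's x as a fraction of full scale. A call has 1 to 20 rows; each row shifts and turns the commanded pose from where the row before left it, along the tool's axes as they then stand; what a row does not reach is not made up. Full scale, the value 1, is 15 cm for a shift and 90 degrees for a turn. A row lasts 1/12 s, in which the tool goes at most 41.7 mm and 7.16 degrees, less where a joint would pass 70% of its speed; a pose out of reach is approached as far as the arm can. A call with a number of a shift or a turn outside -1 to 1 is refused whole. A call with a gripper value outside its range is refused whole. "claw" is the finger opening in mm, from 0 to 85.4, set as the call begins (left out, the last holds). The fingers move at their own pace and stop on an object; "force" is the grip in N (left out, the last holds). Time passes only in rows, so rows that do not move let the fingers close. It gives the time, the measured TCP pose, the force and the opening at its end, in the units of the state.
- arm.read_state(): the state, without advancing time (a new reading comes with each control period).
- arm.snapshot(name): name is "side" or "top"; returns a dict with "image" (400x640x3 uint8, red, green, blue), "K" (3x3 intrinsics, pixels), "rvec" (rotation vector, rad) and "tvec" (3), from world to camera coordinates, as OpenCV has them. Camera axes: x right, y down, z forward; pixel columns grow to the right and rows downward; lengths in m; the calibration is good to about 2 mm. A picture is of the moment at which its call begins. There is no depth.
- arm.job_done(): hands the job in, once; it reports no verdict.
The state is a dict: "clock": time; "q": joint angles; "qvel": joint speeds; "effort": joint torques, N m; "position": TCP position; "eef_rot": TCP orientation; "wrist_force": force on the tool from outside, world axes, zero at the start; "moment": the same for the moment, N m; "finger_gap": finger opening in m.
Only numpy, scipy, OpenCV 4.12 (cv2) and the standard library are available. Lean on these libraries where they do the work, as an engineer would, in place of code of your own. Each camera call takes 0.05 s, during which the arm holds its last target.

## Working session

There is one attempt and no reset: what is moved stays moved. The work goes in short steps, Python scripts to look and compute and a tool call to move; the robot and the scene stay as the last step left them, time stands still between calls to the robot, and variables do not carry over. Pictures are saved under pics/ and viewed, and the job is handed in when it is done.

Besides the shell and the picture viewer there is one more tool, called after ">>>" by a JSON object that holds its "fn" and its "kwargs". jog_arm: Moves the arm, as the interface text tells. Its arguments: {"type":"object","properties":{"plan":{"type":"array","items":{"type":"array"}},"claw":{"type":"number"},"force":{"type":"number"}},"required":["plan"]}

```bash
mkdir -p pics; ls; cat > h.py <<'E'
import numpy as np,cv2
from bench import arm
def snap(n,f):
    s=arm.snapshot(n); cv2.imwrite(f'pics/{f}.png',s['image'][:,:,::-1]); np.savez(f'pics/{f}.npz',**s); return s
def load(f): return dict(np.load(f'pics/{f}.npz'))
def ray(s,u,v):
    R=cv2.Rodrigues(s['rvec'])[0]; c=-R.T@s['tvec'].ravel()
    d=R.T@np.linalg.inv(s['K'])@np.array([u,v,1.]); return c,d
def atz(s,u,v,z):
    c,d=ray(s,u,v); return c+d*(z-c[2])/d[2]
def proj(s,p): return cv2.projectPoints(np.array(p,float).reshape(-1,1,3),s['rvec'],s['tvec'],s['K'],None)[0].reshape(-1,2)
def crop(f,x0,y0,x1,y1,k,o):
    i=cv2.imread(f'pics/{f}.png')[y0:y1,x0:x1]; cv2.imwrite(f'pics/{o}.png',cv2.resize(i,None,fx=k,fy=k,interpolation=cv2.INTER_CUBIC))
E
python3 - <<'E'
from h import *
for n in('top','side'):
    s=snap(n,n+'0'); R=cv2.Rodrigues(s['rvec'])[0]; print(n,-R.T@s['tvec'].ravel(),R[2],s['K'][0,0])
print(arm.read_state(),arm.tcp_to_grasp)
E
```

```text
pics
top [0.34515378 0.02862141 1.43755659] [ 0.15421073 -0.01224157 -0.98796214] 409.5683873506457
side [ 0.38188118 -0.73866551  1.04813066] [ 0.13526308  0.604524   -0.78501888] 443.4727667469761
{'clock': 0.1, 'q': array([-1.51579768e+00,  2.59259998e-01,  1.53592585e+00, -6.17432450e-07,
        1.34801367e+00, -2.02794314e-01]), 'qvel': array([ 0.00091366, -0.00142733, -0.00117802, -0.00033003, -0.00033381,
       -0.00172148]), 'effort': array([ 2.37792759e-03, -4.46972287e+01, -2.91247612e+01, -3.01177442e-04,
        6.11014722e-03,  6.56890606e-06]), 'position': array([ 0.1402209 , -0.53135542,  0.23058246]), 'eef_rot': array([ 0.09032484,  0.70128237,  0.091458  , -0.7011989 ]), 'wrist_force': array([-0.49679812, -0.0111134 , -0.11314991]), 'moment': array([ 0.04287566, -0.0366997 ,  0.0214019 ]), 'finger_gap': 0.08552411558177324} 0.0187
```

View pics/top0.png

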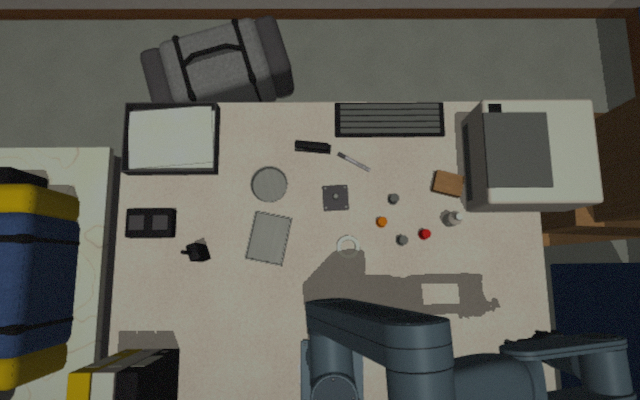

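View pics/side0.png

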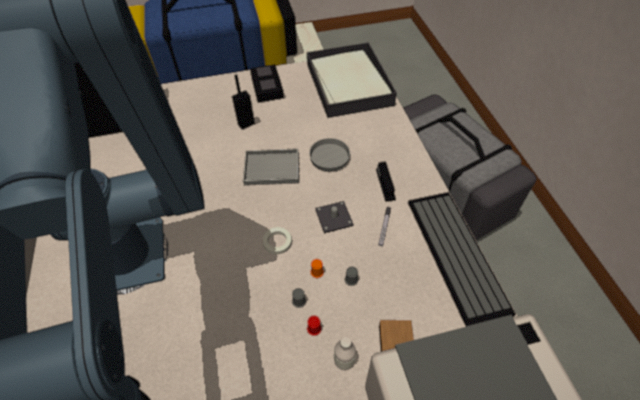

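The grey caps are at top (393,198) and (402,239), which is side (351,275) and (299,297). The look-alikes are orange at top (381,222) and red at (425,234). The gauge is at (335,197), the tray at (269,238) and the dish at (269,184). I'll confirm these in enlarged crops.

```bash
python3 - <<'E'
from h import *
crop('top0',310,170,450,260,5.6,'c1')
crop('side0',260,180,400,370,3.1,'c2')
crop('side0',230,120,370,240,5,'c3')
crop('top0',230,150,330,280,4.6,'c4')
crop('side0',280,250,370,310,8,'c5')
E
```

```text
(no output)
```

View pics/c1.png

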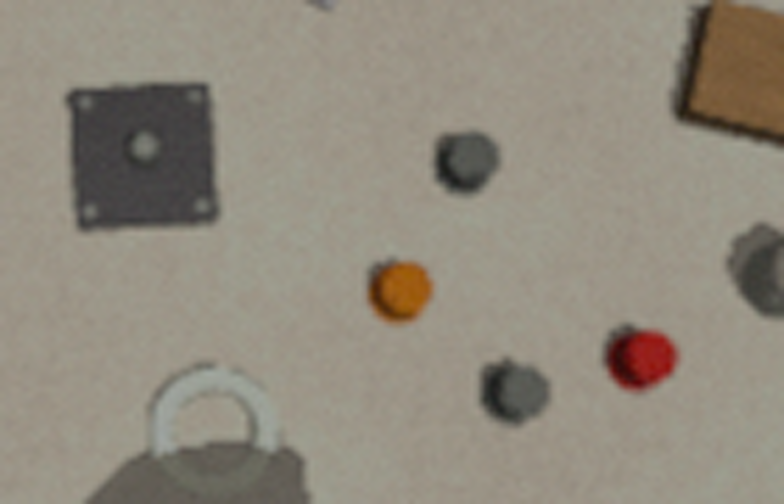

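View pics/c5.png

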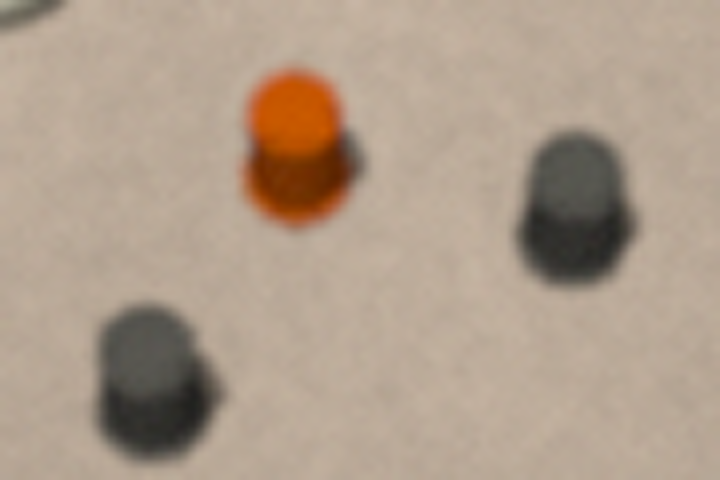

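View pics/c3.png

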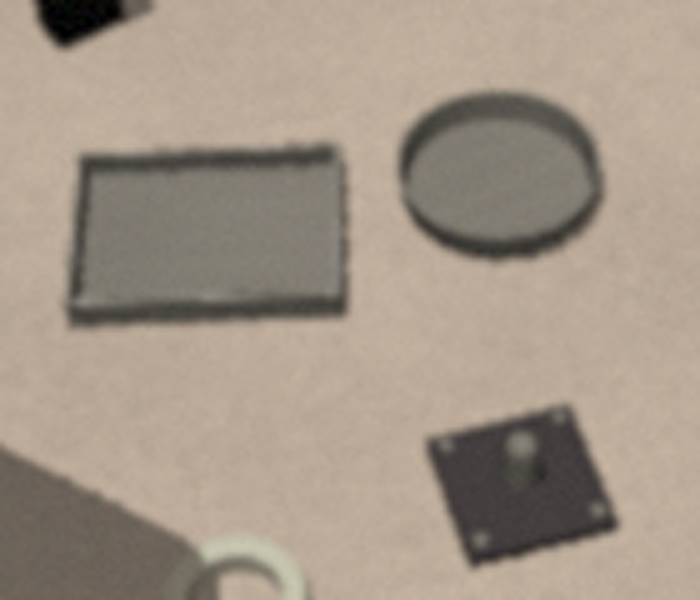

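View pics/c4.png

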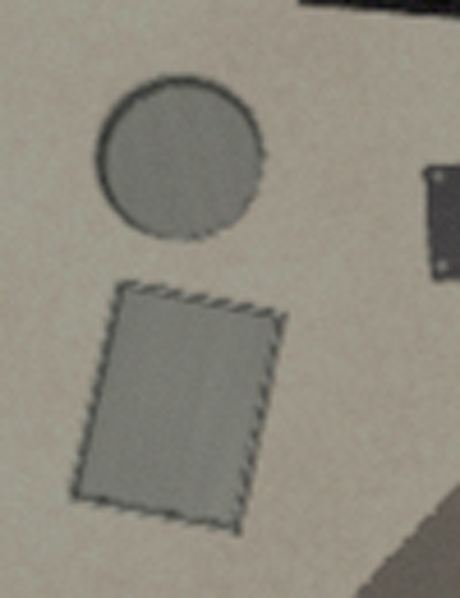

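```bash
python3 - <<'E'
from h import *
T=load('top0');S=load('side0')
c1=lambda x,y:(T,310+(x+.5)/5.6-.5,170+(y+.5)/5.6-.5)
c4=lambda x,y:(T,230+(x+.5)/4.6-.5,150+(y+.5)/4.6-.5)
c3=lambda x,y:(S,230+(x+.5)/5-.5,120+(y+.5)/5-.5)
c5=lambda x,y:(S,280+(x+.5)/8-.5,250+(y+.5)/8-.5)
def show(n,z,*ps):
    print(n,[np.round(atz(*p,z)[:2],4).tolist() for p in ps])
def tri(a,b):
    A=[];B=[]
    for p in(a,b):
        c,d=ray(*p);d/=np.linalg.norm(d);P=np.eye(3)-np.outer(d,d);A.append(P);B.append(P@c)
    return np.round(np.linalg.solve(sum(A),sum(B)),4)
for n,z,a,b in[('cap1',.045,c1(472,157),c5(577,177)),('cap2',.045,c1(518,390),c5(148,352)),('pin',.046,c1(145,144),c3(521,442)),('dish',.026,c4(181,158),c3(500,172))]:
    show(n,z,a,b);print(' tri',tri(a,b))
g1=[c1(70,93),c1(208,85),c1(217,218),c1(82,229)];show('base',.012,*g1);print(np.mean([atz(*p,.012) for p in g1],0))
g1=[c3(430,438),c3(568,407),c3(616,520),c3(474,560)];show('baseS',.012,*g1);print(np.mean([atz(*p,.012) for p in g1],0))
t=[c4(120,282),c4(287,315),c4(238,532),c4(72,495)];show('tray',.022,*t);print(np.mean([atz(*p,.022) for p in t],0))
t=[c3(82,156),c3(340,150),c3(345,305),c3(70,312)];show('trayS',.022,*t);print(np.mean([atz(*p,.022) for p in t],0))
s=arm.read_state();w,x,y,z=s['eef_rot']
from scipy.spatial.transform import Rotation as Ro
print(Ro.from_quat([x,y,z,w]).as_matrix().round(4))
E
```

```text
cap1 [[0.5766, -0.2197], [0.5783, -0.2231]]
 tri [ 0.5784 -0.2206  0.0401]
cap2 [[0.433, -0.2428], [0.4336, -0.2487]]
 tri [ 0.4338 -0.2445  0.0364]
pin [[0.586, -0.018], [0.5864, -0.0176]]
 tri [ 0.5861 -0.018   0.0466]
dish [[0.6315, 0.2142], [0.6329, 0.2069]]
 tri [0.6343 0.2154 0.0167]
base [[0.625, 0.0279], [0.6296, -0.0596], [0.5444, -0.0638], [0.5381, 0.021]]
[ 0.58427712 -0.01861554  0.012     ]
baseS [[0.5426, 0.023], [0.6268, 0.0249], [0.6312, -0.0599], [0.5465, -0.0662]]
[ 0.58679107 -0.01957564  0.012     ]
tray [[0.537, 0.2596], [0.5109, 0.1332], [0.3493, 0.1689], [0.3776, 0.2923]]
[0.4437007  0.21349625 0.022     ]
trayS [[0.3771, 0.2924], [0.5392, 0.2555], [0.5147, 0.1267], [0.3517, 0.1632]]
[0.44567291 0.20944248 0.022     ]
[[-1.000e-04  2.549e-01 -9.670e-01]
 [ 1.600e-03 -9.670e-01 -2.549e-01]
 [-1.000e+00 -1.600e-03 -3.000e-04]]
```

```bash
cat >> h.py <<'E'
from scipy.spatial.transform import Rotation as Ro
def st():
    s=arm.read_state();w,x,y,z=s['eef_rot'];R=Ro.from_quat([x,y,z,w]).as_matrix()
    print('t',round(s['clock'],2),'p',s['position'].round(4),'F',s['wrist_force'].round(2),'gap',round(s['finger_gap'],4),'tilt',R[:,0].round(4),'y',R[:,1].round(3)); return s,R
def go(*t):
    s,R=st()
    d=R.T@(np.array(t)-s['position']); print('frac',(d/.15).round(4))
E
python3 - <<'E'
from h import *
go(.433,-.246,.12)
go(.433,-.246,.0115)
T=load('top0')
c1=lambda x,y:(T,310+(x+.5)/5.6-.5,170+(y+.5)/5.6-.5)
print(atz(*c1(402,291),.045),atz(*c1(645,357),.045))
E
```

```text
t 0.1 p [ 0.1402 -0.5314  0.2306] F [-0.5  -0.01 -0.11] gap 0.0855 tilt [-1.0e-04  1.6e-03 -1.0e+00] y [ 0.255 -0.967 -0.002]
frac [ 0.7401 -1.3407 -2.3721]
t 0.1 p [ 0.1402 -0.5314  0.2306] F [-0.5  -0.01 -0.11] gap 0.0855 tilt [-1.0e-04  1.6e-03 -1.0e+00] y [ 0.255 -0.967 -0.002]
frac [ 1.4634 -1.3396 -2.3719]
[ 0.49396343 -0.17400598  0.045     ] [ 0.45244208 -0.32100632  0.045     ]
```

>>> {"fn": "jog_arm", "kwargs": {"plan": [[[0.06,-0.112,-0.198],0],[[0.06,-0.112,-0.198],0],[[0.06,-0.112,-0.198],0],[[0.06,-0.112,-0.198],0],[[0.06,-0.112,-0.198],0],[[0.06,-0.112,-0.198],0],[[0.06,-0.112,-0.198],0],[[0.06,-0.112,-0.198],0],[[0.06,-0.112,-0.198],0],[[0.06,-0.112,-0.198],0],[[0.06,-0.112,-0.198],0],[[0.06,-0.109,-0.194],0],[[0,0,0],0],[[0,0,0],0],[[0,0,0],0]], "claw": 55, "force": 30}}

```text
clock: 1.35
position: [0.4328, -0.2467, 0.1232]
eef_rot: [-0.091, -0.701, -0.091, 0.701]
wrist_force: [-0.0, -0.9, -0.2]
finger_gap: 0.0551
```

```bash
python3 - <<'E'
from h import *
go(.433,-.246,.0115)
snap('side','s1');snap('top','t1');crop('s1',200,150,400,340,4,'s1c')
E
```

```text
t 1.35 p [ 0.4328 -0.2467  0.1232] F [-0.02 -0.93 -0.25] gap 0.0551 tilt [-7.e-04 -0.e+00 -1.e+00] y [ 0.256 -0.967 -0.   ]
frac [ 0.7444 -0.0038 -0.0033]
```

View pics/s1c.png

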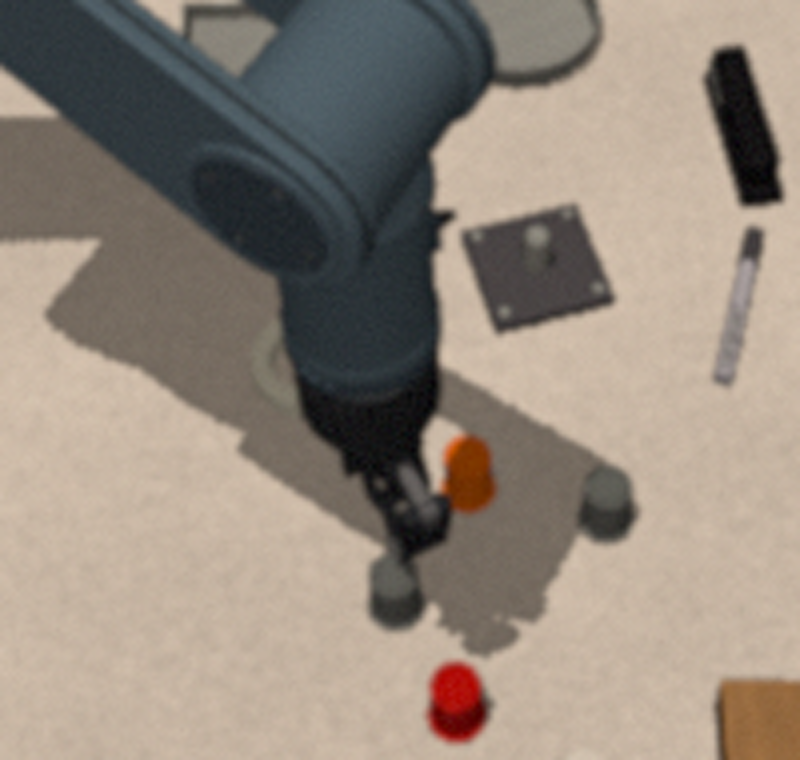

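The picture shows the gripper above the near grey cap, at crop (395,595), with the fingers clear of the orange and red caps. I'll go down and grip.

>>> {"fn": "jog_arm", "kwargs": {"plan": [[[0.12,0,0],0],[[0.12,0,0],0],[[0.12,0,0],0],[[0.12,0,0],0],[[0.12,0,0],0],[[0.1,0,0],0],[[0.04,0,0],0],[[0,0,0],0],[[0,0,0],0],[[0,0,0],0]]}}

```text
clock: 2.28
position: [0.4334, -0.2476, 0.0133]
eef_rot: [0.091, 0.702, 0.09, -0.701]
wrist_force: [0.1, -0.1, 0.6]
finger_gap: 0.0547
```

>>> {"fn": "jog_arm", "kwargs": {"plan": [[[0,0,0],0],[[0,0,0],0],[[0,0,0],0],[[0,0,0],0],[[0,0,0],0],[[0,0,0],0],[[0,0,0],0],[[0,0,0],0]], "claw": 10}}

```text
clock: 2.95
position: [0.4335, -0.2472, 0.0134]
eef_rot: [0.092, 0.702, 0.09, -0.701]
wrist_force: [-1.4, -0.7, 5.8]
finger_gap: 0.0316
```

```bash
python3 - <<'E'
from h import *
st()
snap('side','s2');snap('top','t2');crop('s2',240,220,360,330,6,'s2c')
E
```

```text
t 2.95 p [ 0.4335 -0.2472  0.0134] F [-1.43 -0.75  5.83] gap 0.0316 tilt [ 0.0013 -0.0015 -1.    ] y [ 0.255 -0.967  0.002]
```

View pics/s2c.png

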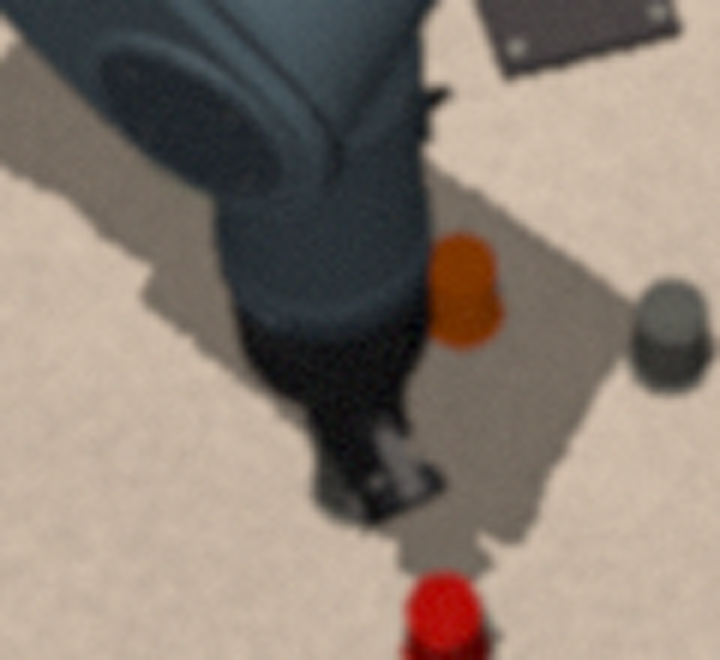

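>>> {"fn": "jog_arm", "kwargs": {"plan": [[[-0.1,0,0],0],[[-0.15,0,0],0],[[-0.15,0,0],0],[[-0.15,0,0],0],[[-0.1,0,0],0],[[0,-0.12,-0.138],0],[[0,-0.12,-0.138],0],[[0,-0.12,-0.138],0],[[0,-0.12,-0.138],0],[[0,-0.12,-0.138],0],[[0,-0.12,-0.138],0],[[0,-0.12,-0.138],0],[[0,-0.12,-0.138],0],[[0,-0.12,-0.138],0],[[0,-0.12,-0.138],0],[[0,0,0],0],[[0,0,0],0],[[0,0,0],0]]}}

```text
clock: 4.55
position: [0.5869, -0.0198, 0.1098]
eef_rot: [-0.091, -0.701, -0.091, 0.701]
wrist_force: [-0.4, -0.3, -0.6]
finger_gap: 0.0315
```

```bash
python3 - <<'E'
from h import *
go(.586,-.018,.075)
snap('side','s3');snap('top','t3');crop('s3',280,140,380,240,7,'s3c');crop('t3',290,150,390,240,7,'t3c')
E
```

```text
t 4.55 p [ 0.5869 -0.0198  0.1098] F [-0.39 -0.33 -0.61] gap 0.0315 tilt [-5.e-04 -3.e-04 -1.e+00] y [ 0.256 -0.967  0.   ]
frac [ 0.2317 -0.013   0.0024]
```

View pics/s3c.png

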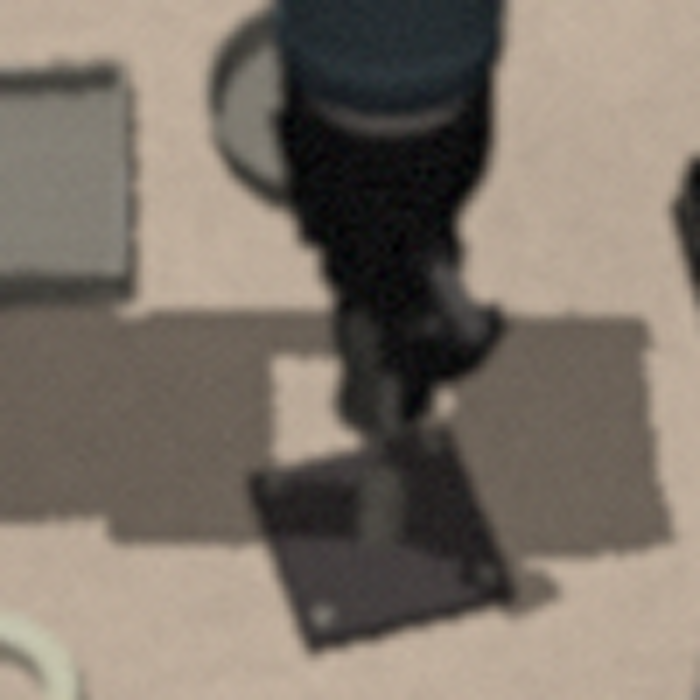

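View pics/t3c.png

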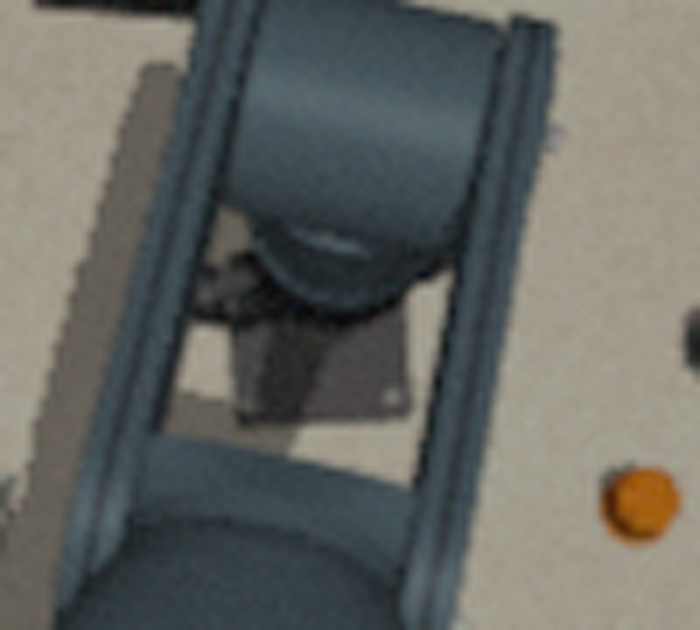

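>>> {"fn": "jog_arm", "kwargs": {"plan": [[[0.1,-0.009,0],0],[[0.1,0,0],0],[[0.08,0,0],0],[[0.02,0,0],0],[[0.02,0,0],0],[[0.02,0,0],0],[[0,0,0],0],[[0,0,0],0]]}}

```text
clock: 5.32
position: [0.5872, -0.0187, 0.0593]
eef_rot: [0.091, 0.702, 0.091, -0.701]
wrist_force: [0.6, 0.1, -0.9]
finger_gap: 0.0321
```

```bash
python3 - <<'E'
from h import *
go(.586,-.018,.0444)
E
```

```text
t 5.32 p [ 0.5872 -0.0187  0.0593] F [ 0.6   0.09 -0.89] gap 0.0321 tilt [ 8.e-04 -2.e-04 -1.e+00] y [ 0.255 -0.967  0.   ]
frac [ 0.0995 -0.0069  0.0066]
```

Nudge to centre, then down in small steps.

>>> {"fn": "jog_arm", "kwargs": {"plan": [[[0,-0.003,0.004],0],[[0.01,0,0],0],[[0.01,0,0],0],[[0.01,0,0],0],[[0.01,0,0],0],[[0,0,0],0],[[0,0,0],0]]}}

```text
clock: 5.9
position: [0.5861, -0.0181, 0.0526]
eef_rot: [-0.091, -0.701, -0.091, 0.701]
wrist_force: [0.2, 0.1, -0.4]
finger_gap: 0.0315
```

```bash
python3 - <<'E'
from h import *
go(.586,-.018,.0444)
E
```

```text
t 5.9 p [ 0.5861 -0.0181  0.0526] F [ 0.17  0.15 -0.36] gap 0.0315 tilt [-4.e-04  1.e-04 -1.e+00] y [ 0.255 -0.967 -0.   ]
frac [ 0.0548 -0.001   0.0006]
```

>>> {"fn": "jog_arm", "kwargs": {"plan": [[[0.015,0,0],0],[[0.015,0,0],0],[[0.01,0,0],0],[[0.005,0,0],0],[[0,0,0],0],[[0,0,0],0]]}}

```text
clock: 6.4
position: [0.5862, -0.0182, 0.046]
eef_rot: [-0.091, -0.701, -0.091, 0.701]
wrist_force: [0.6, 0.1, 0.3]
finger_gap: 0.0315
```

>>> {"fn": "jog_arm", "kwargs": {"plan": [[[0.005,0,0],0],[[0.005,0,0],0],[[0,0,0],0],[[0,0,0],0]]}}

```text
clock: 6.73
position: [0.5862, -0.0182, 0.0445]
eef_rot: [-0.091, -0.701, -0.091, 0.701]
wrist_force: [0.5, 0.0, 0.3]
finger_gap: 0.0315
```

>>> {"fn": "jog_arm", "kwargs": {"plan": [[[0.004,0,0],0],[[0.004,0,0],0],[[0,0,0],0],[[0,0,0],0]]}}

```text
clock: 7.07
position: [0.5862, -0.0182, 0.0433]
eef_rot: [-0.091, -0.701, -0.091, 0.701]
wrist_force: [-0.1, 1.3, -0.9]
finger_gap: 0.0313
```

>>> {"fn": "jog_arm", "kwargs": {"plan": [[[0.004,0,0],0],[[0.004,0,0],0],[[0.004,0,0],0],[[0,0,0],0],[[0,0,0],0]]}}

```text
clock: 7.48
position: [0.5862, -0.0182, 0.0415]
eef_rot: [-0.091, -0.701, -0.091, 0.701]
wrist_force: [-0.8, 0.3, -0.9]
finger_gap: 0.0315
```

>>> {"fn": "jog_arm", "kwargs": {"plan": [[[0.004,0,0],0],[[0.004,0,0],0],[[0.004,0,0],0],[[0,0,0],0],[[0,0,0],0]]}}

```text
clock: 7.9
position: [0.5862, -0.0182, 0.0397]
eef_rot: [-0.091, -0.701, -0.091, 0.701]
wrist_force: [-1.0, -0.7, -0.7]
finger_gap: 0.0312
```

No resistance 5 mm past the blocked depth, so this is the good cap. I'll carry on to the base.

>>> {"fn": "jog_arm", "kwargs": {"plan": [[[0.01,0,0],0],[[0.01,0,0],0],[[0.01,0,0],0],[[0.01,0,0],0],[[0.01,0,0],0],[[0.01,0,0],0],[[0.01,0,0],0],[[0.005,0,0],0],[[0,0,0],0],[[0,0,0],0]]}}

```text
clock: 8.73
position: [0.5862, -0.0182, 0.0284]
eef_rot: [-0.091, -0.701, -0.091, 0.701]
wrist_force: [0.7, -0.7, -0.3]
finger_gap: 0.0315
```

>>> {"fn": "jog_arm", "kwargs": {"plan": [[[0.005,0,0],0],[[0.005,0,0],0],[[0,0,0],0],[[0,0,0],0]]}}

```text
clock: 9.07
position: [0.5862, -0.0182, 0.027]
eef_rot: [-0.091, -0.701, -0.091, 0.701]
wrist_force: [0.6, 0.7, -0.6]
finger_gap: 0.0317
```

>>> {"fn": "jog_arm", "kwargs": {"plan": [[[0.004,0,0],0],[[0.004,0,0],0],[[0,0,0],0],[[0,0,0],0]]}}

```text
clock: 9.4
position: [0.5862, -0.0182, 0.0258]
eef_rot: [-0.091, -0.701, -0.091, 0.701]
wrist_force: [-0.6, 0.4, -0.5]
finger_gap: 0.0314
```

>>> {"fn": "jog_arm", "kwargs": {"plan": [[[0.003,0,0],0],[[0.003,0,0],0],[[0,0,0],0],[[0,0,0],0]]}}

```text
clock: 9.73
position: [0.5863, -0.0182, 0.0254]
eef_rot: [0.091, 0.701, 0.091, -0.701]
wrist_force: [-2.2, -0.3, 6.2]
finger_gap: 0.0314
```

>>> {"fn": "jog_arm", "kwargs": {"plan": [[[-0.04,0,0],0],[[-0.08,0,0],0],[[-0.12,0,0],0],[[-0.15,0,0],0],[[-0.15,0,0],0],[[-0.1,0,0],0],[[0,-0.143,0.0436],0],[[0,-0.143,0.0436],0],[[0,-0.143,0.0436],0],[[0,-0.143,0.0436],0],[[0,-0.143,0.0436],0],[[0,-0.143,0.0436],0],[[0,-0.143,0.0436],0],[[0,-0.143,0.0436],0],[[0,-0.143,0.0436],0],[[0,-0.143,0.0436],0],[[0,-0.143,0.0436],0],[[0,-0.143,0.0436],0],[[0,0,0],0],[[0,0,0],0]]}}

```text
clock: 11.4
position: [0.4442, 0.2115, 0.1211]
eef_rot: [0.092, 0.701, 0.092, -0.701]
wrist_force: [1.0, 0.4, -0.4]
finger_gap: 0.0318
```

```bash
python3 - <<'E'
from h import *
go(.4447,.2115,.0184)
snap('side','s4');crop('s4',200,50,380,220,4,'s4c')
E
```

```text
t 11.4 p [0.4442 0.2115 0.1211] F [ 1.05  0.41 -0.36] gap 0.0318 tilt [ 3.e-04 -0.e+00 -1.e+00] y [ 0.257 -0.966  0.   ]
frac [ 6.849e-01  6.000e-04 -3.200e-03]
```

View pics/s4c.png

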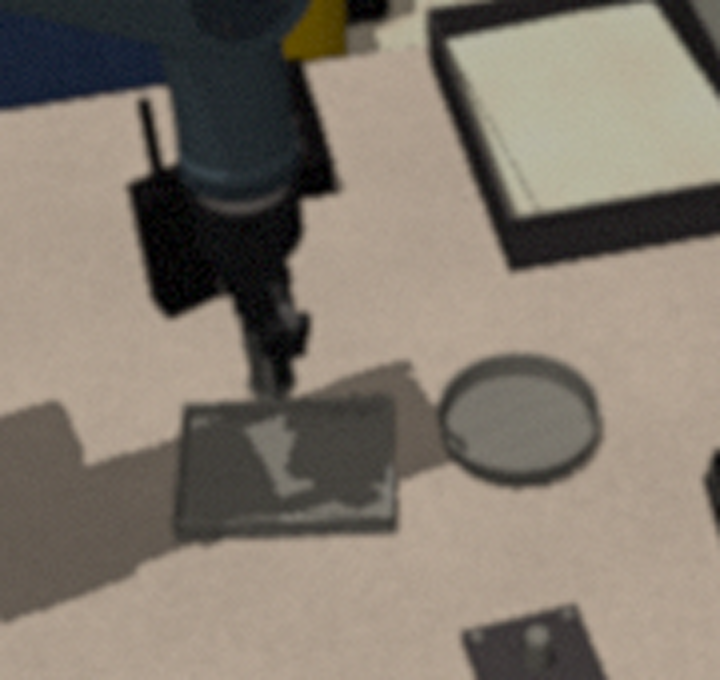

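The cap is held over the tray, which sits at crop (290,470). I'll lower it.

>>> {"fn": "jog_arm", "kwargs": {"plan": [[[0.12,0,0],0],[[0.12,0,0],0],[[0.12,0,0],0],[[0.12,0,0],0],[[0.1,0,0],0],[[0.05,0,0],0],[[0.02,0,0],0],[[0.02,0,0],0],[[0.01,0,0],0],[[0.005,0,0],0],[[0,0,0],0],[[0,0,0],0]]}}

```text
clock: 12.45
position: [0.4452, 0.2108, 0.0187]
eef_rot: [0.091, 0.702, 0.091, -0.701]
wrist_force: [0.6, 0.3, -0.4]
finger_gap: 0.0315
```

>>> {"fn": "jog_arm", "kwargs": {"plan": [[[0.005,0,0],0],[[0.004,0,0],0],[[0,0,0],0],[[0,0,0],0]]}}

```text
clock: 12.78
position: [0.4451, 0.2108, 0.0174]
eef_rot: [0.091, 0.702, 0.091, -0.701]
wrist_force: [-0.8, 0.5, 5.7]
finger_gap: 0.0314
```

>>> {"fn": "jog_arm", "kwargs": {"plan": [[[0,0,0],0],[[0,0,0],0],[[0,0,0],0],[[0,0,0],0],[[0,0,0],0],[[-0.05,0,0],0],[[-0.15,0,0],0],[[-0.2,0,0],0],[[-0.2,0,0],0],[[-0.12,0,0],0],[[0,0,0],0]], "claw": 52}}

```text
clock: 13.7
position: [0.4476, 0.2114, 0.1296]
eef_rot: [0.091, 0.704, 0.091, -0.698]
wrist_force: [1.3, 0.2, -0.2]
finger_gap: 0.0521
```

```bash
python3 - <<'E'
from h import *
go(.577,-.221,.13)
snap('side','s5');crop('s5',200,80,380,230,4,'s5c')
E
```

```text
t 13.7 p [0.4476 0.2114 0.1296] F [ 1.31  0.23 -0.17] gap 0.0521 tilt [ 0.0084  0.0019 -1.    ] y [ 0.255 -0.967  0.   ]
frac [-1.1000e-03  3.0076e+00 -9.8700e-02]
```

View pics/s5c.png

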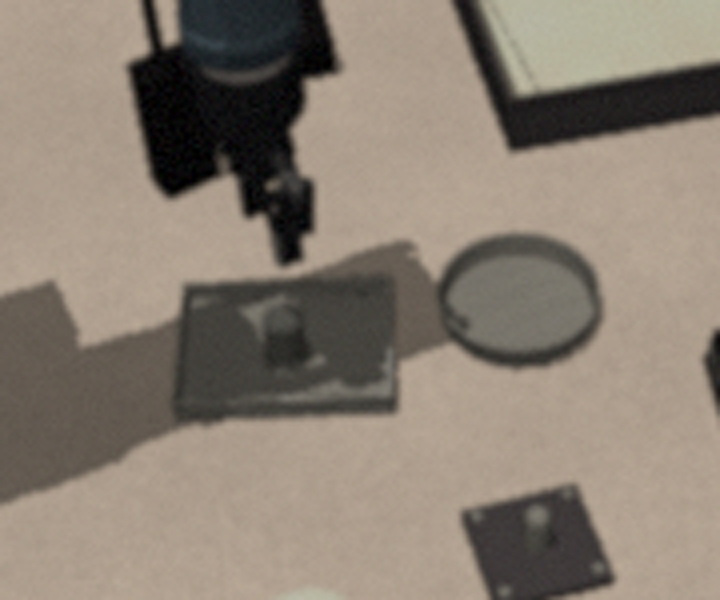

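The cap stands upright mid-tray, at crop (285,335). On to the far grey cap.

>>> {"fn": "jog_arm", "kwargs": {"plan": [[[0,0.08,0],0],[[0,0.17,-0.007],0],[[0,0.17,-0.007],0],[[0,0.17,-0.007],0],[[0,0.17,-0.007],0],[[0,0.17,-0.007],0],[[0,0.17,-0.007],0],[[0,0.17,-0.007],0],[[0,0.17,-0.007],0],[[0,0.17,-0.007],0],[[0,0.17,-0.007],0],[[0,0.17,-0.007],0],[[0,0.17,-0.007],0],[[0,0.17,-0.007],0],[[0,0.17,-0.007],0],[[0,0.17,-0.007],0],[[0,0.17,-0.007],0],[[0,0.17,-0.007],0],[[0,0.04,0],0],[[0,0,0],0]]}}

```text
clock: 15.42
position: [0.5766, -0.2229, 0.1232]
eef_rot: [-0.09, -0.701, -0.09, 0.702]
wrist_force: [-0.4, 0.0, -0.2]
finger_gap: 0.0518
```

>>> {"fn": "jog_arm", "kwargs": {"plan": [[[0,0,0],0],[[0,0,0],0]]}}

```text
clock: 15.58
position: [0.5763, -0.2198, 0.124]
eef_rot: [-0.09, -0.701, -0.092, 0.702]
wrist_force: [-0.0, 0.9, -0.7]
finger_gap: 0.0519
```

```bash
python3 - <<'E'
from h import *
go(.577,-.221,.0135)
snap('side','s6');crop('s6',250,150,400,310,4.5,'s6c')
E
```

```text
t 15.58 p [ 0.5763 -0.2198  0.124 ] F [-0.05  0.86 -0.67] gap 0.0519 tilt [-0.0018  0.0015 -1.    ] y [ 0.255 -0.967 -0.002]
frac [ 0.7368  0.0102 -0.0036]
```

View pics/s6c.png

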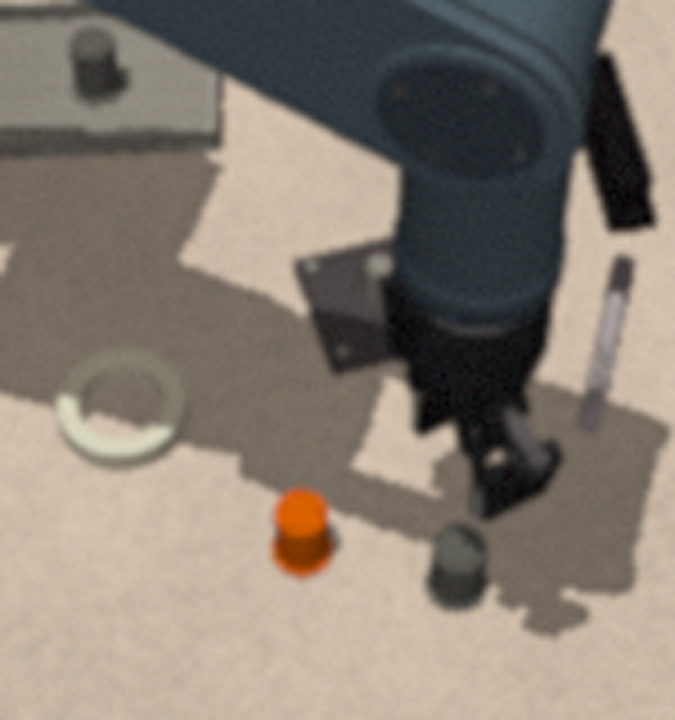

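>>> {"fn": "jog_arm", "kwargs": {"plan": [[[0.12,0.009,-0.003],0],[[0.12,0,0],0],[[0.12,0,0],0],[[0.12,0,0],0],[[0.12,0,0],0],[[0.1,0,0],0],[[0.03,0,0],0],[[0,0,0],0],[[0,0,0],0],[[0,0,0],0]]}}

```text
clock: 16.47
position: [0.5787, -0.2226, 0.0166]
eef_rot: [0.092, 0.702, 0.091, -0.701]
wrist_force: [0.6, -1.0, 0.3]
finger_gap: 0.0518
```

>>> {"fn": "jog_arm", "kwargs": {"plan": [[[0,0,0],0],[[0,0,0],0],[[0,0,0],0],[[0,0,0],0],[[0,0,0],0],[[0,0,0],0],[[0,0,0],0]], "claw": 10}}

```text
clock: 17.05
position: [0.5786, -0.2229, 0.0167]
eef_rot: [0.091, 0.702, 0.09, -0.701]
wrist_force: [-0.5, 1.6, 6.3]
finger_gap: 0.0312
```

```bash
python3 - <<'E'
from h import *
go(.586,-.018,.12)
E
```

```text
t 17.05 p [ 0.5786 -0.2229  0.0167] F [-0.5   1.64  6.28] gap 0.0312 tilt [ 1.9e-03 -9.0e-04 -1.0e+00] y [ 0.255 -0.967  0.001]
frac [-0.6901 -1.3075 -0.3967]
```

>>> {"fn": "jog_arm", "kwargs": {"plan": [[[-0.1,0,0],0],[[-0.15,0,0],0],[[-0.15,0,0],0],[[-0.15,0,0],0],[[-0.1,0,0],0],[[0,-0.13,-0.04],0],[[0,-0.13,-0.04],0],[[0,-0.13,-0.04],0],[[0,-0.13,-0.04],0],[[0,-0.13,-0.04],0],[[0,-0.13,-0.04],0],[[0,-0.13,-0.04],0],[[0,-0.13,-0.04],0],[[0,-0.13,-0.04],0],[[0,-0.13,-0.04],0],[[0,0,0],0],[[0,0,0],0],[[0.12,0,0],0],[[0.12,0,0],0],[[0,0,0],0]]}}

```text
clock: 18.72
position: [0.5839, -0.0194, 0.0738]
eef_rot: [-0.09, -0.699, -0.091, 0.703]
wrist_force: [-1.7, 0.4, -1.1]
finger_gap: 0.0311
```

>>> {"fn": "jog_arm", "kwargs": {"plan": [[[0,0,0],0],[[0,0,0],0]]}}

```text
clock: 18.88
position: [0.5866, -0.0196, 0.0775]
eef_rot: [0.091, 0.701, 0.09, -0.701]
wrist_force: [0.8, -0.3, 0.4]
finger_gap: 0.0315
```

```bash
python3 - <<'E'
from h import *
go(.5865,-.0182,.0637)
snap('side','s7');crop('s7',280,140,380,240,7,'s7c')
E
```

```text
t 18.88 p [ 0.5866 -0.0196  0.0775] F [ 0.81 -0.34  0.37] gap 0.0315 tilt [ 6.e-04 -3.e-04 -1.e+00] y [ 0.254 -0.967  0.   ]
frac [ 0.0917 -0.0092 -0.0015]
```

View pics/s7c.png

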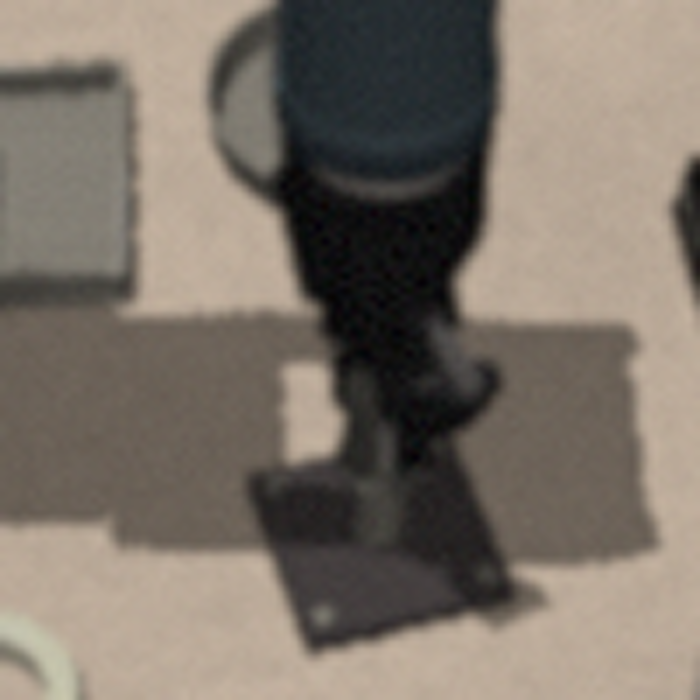

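The cap hangs just over the pin at crop (380,490). I'll correct 1.4 mm and lower gently.

>>> {"fn": "jog_arm", "kwargs": {"plan": [[[0.02,-0.009,0],0],[[0.03,0,0],0],[[0.03,0,0],0],[[0.01,0,0],0],[[0.01,0,0],0],[[0.01,0,0],0],[[0,0,0],0],[[0,0,0],0]]}}

```text
clock: 19.6
position: [0.5858, -0.0173, 0.0603]
eef_rot: [-0.091, -0.701, -0.091, 0.701]
wrist_force: [-0.0, -0.7, -0.7]
finger_gap: 0.0309
```

>>> {"fn": "jog_arm", "kwargs": {"plan": [[[0.01,0,0],0],[[0.01,0,0],0],[[0.01,0,0],0],[[0,0,0],0],[[0,0,0],0]]}}

```text
clock: 20.02
position: [0.5857, -0.0173, 0.0557]
eef_rot: [-0.091, -0.701, -0.091, 0.701]
wrist_force: [0.6, -0.7, 0.7]
finger_gap: 0.0308
```

>>> {"fn": "jog_arm", "kwargs": {"plan": [[[0.01,0.005,0],0],[[0.01,0,0],0],[[0.01,0,0],0],[[0.01,0,0],0],[[0,0,0],0],[[0,0,0],0]]}}

```text
clock: 20.52
position: [0.5859, -0.018, 0.0496]
eef_rot: [-0.091, -0.701, -0.091, 0.701]
wrist_force: [-0.7, 0.9, -0.4]
finger_gap: 0.0312
```

>>> {"fn": "jog_arm", "kwargs": {"plan": [[[0.005,0,0],0],[[0.005,0,0],0],[[0,0,0],0],[[0,0,0],0]]}}

```text
clock: 20.85
position: [0.586, -0.0181, 0.0483]
eef_rot: [-0.091, -0.701, -0.091, 0.701]
wrist_force: [0.9, 0.2, -0.0]
finger_gap: 0.0313
```

>>> {"fn": "jog_arm", "kwargs": {"plan": [[[0.004,0,0],0],[[0.003,0,0],0],[[0,0,0],0],[[0,0,0],0]]}}

```text
clock: 21.18
position: [0.5862, -0.0181, 0.0477]
eef_rot: [0.091, 0.701, 0.091, -0.701]
wrist_force: [-2.1, -0.1, 4.3]
finger_gap: 0.0313
```

>>> {"fn": "jog_arm", "kwargs": {"plan": [[[0.003,0,0],0],[[0,0,0],0],[[0,0,0],0]]}}

```text
clock: 21.43
position: [0.5862, -0.0181, 0.0477]
eef_rot: [0.091, 0.701, 0.091, -0.701]
wrist_force: [-3.0, 0.1, 7.8]
finger_gap: 0.0311
```

```bash
python3 - <<'E'
from h import *
go(.632,.2115,.12)
E
```

```text
t 21.43 p [ 0.5862 -0.0181  0.0477] F [-3.03  0.08  7.81] gap 0.0311 tilt [ 7.e-04 -2.e-04 -1.e+00] y [ 0.255 -0.967  0.   ]
frac [-0.4824 -1.4021 -0.686 ]
```

It stopped at the blocked depth (TCP 0.0477, exactly as predicted), with the force rising to about 8 N and no further travel. It's the faulty cap, so it goes to the dish.

>>> {"fn": "jog_arm", "kwargs": {"plan": [[[-0.04,0,0],0],[[-0.08,0,0],0],[[-0.12,0,0],0],[[-0.15,0,0],0],[[-0.1,0,0],0],[[0,-0.14,-0.0686],0],[[0,-0.14,-0.0686],0],[[0,-0.14,-0.0686],0],[[0,-0.14,-0.0686],0],[[0,-0.14,-0.0686],0],[[0,-0.14,-0.0686],0],[[0,-0.14,-0.0686],0],[[0,-0.14,-0.0686],0],[[0,-0.14,-0.0686],0],[[0,-0.14,-0.0686],0],[[0,0,0],0],[[0,0,0],0],[[0,0,0],0]]}}

```text
clock: 22.93
position: [0.6317, 0.2108, 0.12]
eef_rot: [-0.091, -0.701, -0.091, 0.701]
wrist_force: [0.1, -0.2, 0.2]
finger_gap: 0.0313
```

```bash
python3 - <<'E'
from h import *
go(.632,.2115,.0207)
snap('side','s8');crop('s8',200,60,380,240,4,'s8c')
E
```

```text
t 22.93 p [0.6317 0.2108 0.12  ] F [ 0.11 -0.22  0.22] gap 0.0313 tilt [-7.e-04 -6.e-04 -1.e+00] y [ 0.255 -0.967  0.   ]
frac [ 0.6619 -0.0043 -0.0037]
```

View pics/s8c.png

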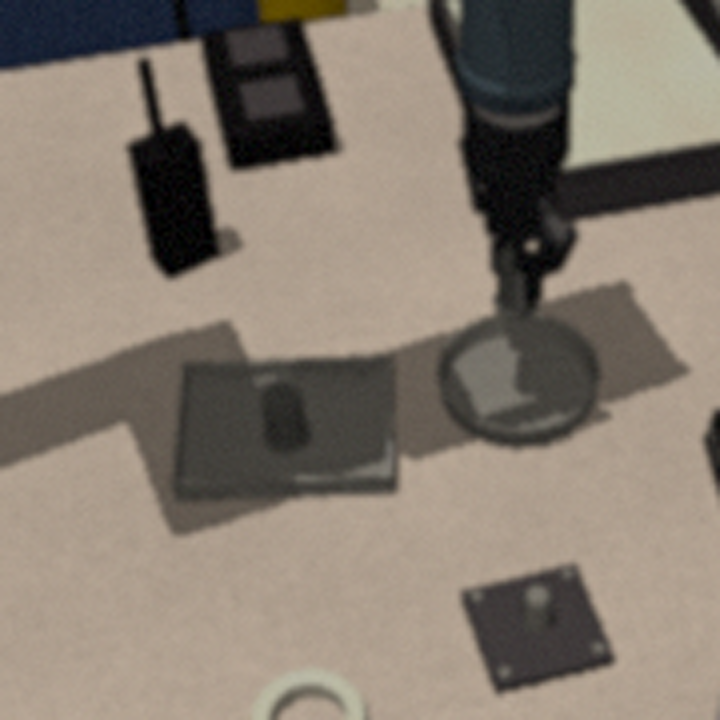

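>>> {"fn": "jog_arm", "kwargs": {"plan": [[[0.12,0,0],0],[[0.12,0,0],0],[[0.12,0,0],0],[[0.12,0,0],0],[[0.1,0,0],0],[[0.04,0,0],0],[[0.02,0,0],0],[[0.01,0,0],0],[[0.004,0,0],0],[[0,0,0],0],[[0,0,0],0],[[0,0,0],0]]}}

```text
clock: 23.98
position: [0.6325, 0.2113, 0.0231]
eef_rot: [0.091, 0.702, 0.091, -0.701]
wrist_force: [-0.0, -0.0, 0.0]
finger_gap: 0.0311
```

>>> {"fn": "jog_arm", "kwargs": {"plan": [[[0.006,0,0],0],[[0.005,0,0],0],[[0.004,0,0],0],[[0,0,0],0],[[0,0,0],0]]}}

```text
clock: 24.4
position: [0.6321, 0.2113, 0.0207]
eef_rot: [0.091, 0.701, 0.091, -0.701]
wrist_force: [-1.4, 0.2, 6.5]
finger_gap: 0.0313
```

>>> {"fn": "jog_arm", "kwargs": {"plan": [[[0,0,0],0],[[0,0,0],0],[[0,0,0],0],[[0,0,0],0],[[0,0,0],0],[[-0.05,0,0],0],[[-0.15,0,0],0],[[-0.2,0,0],0],[[-0.2,0,0],0],[[-0.2,0,0],0],[[0,0,0.2],0],[[0,0,0.2],0],[[0,0,0.2],0],[[0,0,0],0],[[0,0,0],0]], "claw": 48}}

```text
clock: 25.65
position: [0.5436, 0.1881, 0.1408]
eef_rot: [0.091, 0.701, 0.091, -0.701]
wrist_force: [0.8, 0.7, 0.2]
finger_gap: 0.0476
```

```bash
python3 - <<'E'
from h import *
st()
snap('side','s9');crop('s9',200,60,400,240,4,'s9c')
E
```

```text
t 25.65 p [0.5436 0.1881 0.1408] F [0.8  0.7  0.25] gap 0.0476 tilt [ 0.  0. -1.] y [ 0.255 -0.967 -0.   ]
```

View pics/s9c.png

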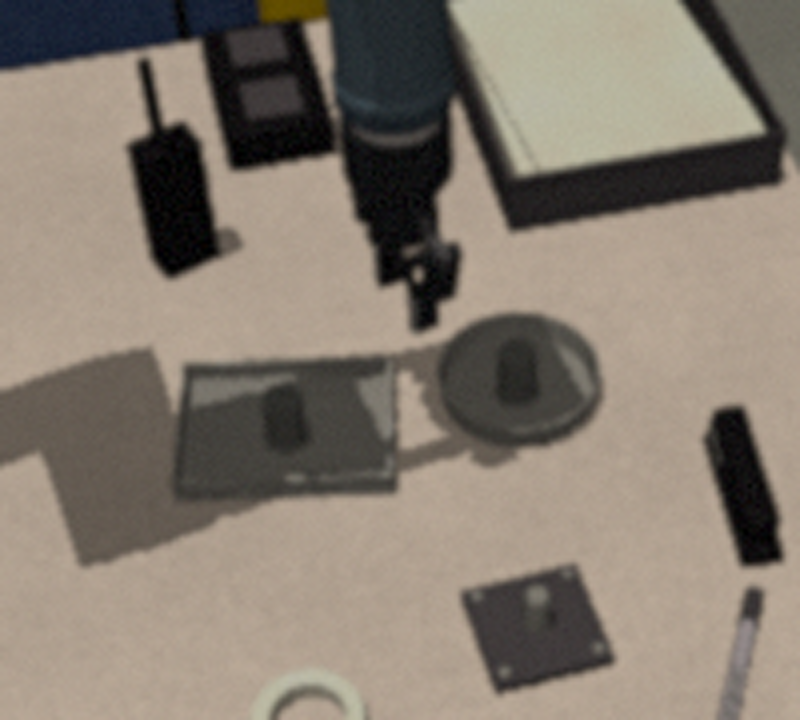

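View pics/s9.png

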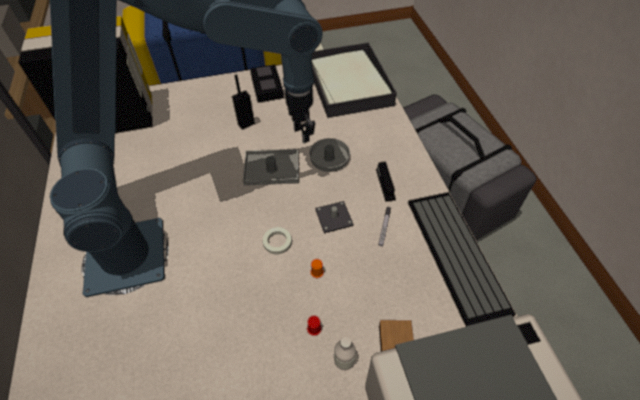

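Both caps stand upright: one mid-tray at crop (287,415) and one mid-dish at (518,372). The pin is bare, the other things haven't moved, and the gripper is clear.

```bash
python3 -c "
from bench import arm
print(arm.job_done())"
```

```text
the job is handed in; nothing more can be done
None
```

I tried both grey caps on the gauge, put each away, and handed the job in with the clock at about 25.7 s of the 67 s allowed.

- **Good cap:** the nearer one slid down freely to the gauge's base, where I felt about 6 N of contact. It now stands mouth down in the middle of the rectangular tray.
- **Faulty cap:** the farther one stopped 15 mm down the pin, at the height predicted for a blocked bore. I pressed it with at most about 8 N. It is in the middle of the round dish.

The last picture, taken just before I handed in, shows both caps upright in their places and the pin bare. The orange and red look-alikes and the other things visible on the desk look unmoved, and the gripper is clear of everything. The force on the tool was about zero then.

None of my checks failed. The two cameras disagreed by up to 7 mm: 6–7 mm on the second cap I measured and on the dish, and less elsewhere. I used values between them, and both caps went over the pin without catching.

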